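Set the square to the bond line, then open the brush-cap cement bottle

TASK

Lay the engineer's square with its stock on the bench and flush against the near edge of the screwed-down aluminium plate, the blade pointing away across the plate with its outer (left) edge along the blue bond line, and let go of it. Then open the fast-drying cement in the blue stand: push the safety cap down, keep it pushed while you twist it anticlockwise about a sixth of a turn until it is free, and lift it straight up until its brush is clear of the neck. Finish while still holding the cap, upright and still, with the brush right above the open mouth so that drips fall back in; leave the bottle in its stand, the square in place and the other things where they are.

Things in the scene. Friction and masses are not known exactly. Their poses are not given: they have to be found in the camera images.
- plate: bare aluminium plate fixed to the bench, 140 (x) x 220 (y) x 6 mm thick, screws flush in its corners; a 3 mm wide dark blue line runs across its top along its x axis at y = +20 mm. Origin at the centre of its underside; its x axis points away from the robot, its near edge is the long face at x = -70 mm.
- line_foot (a point): the point of the plate's near edge, at bench level, where the blue line meets that edge; axes as the plate's (x into the plate, y to the left along the edge).
- square: loose engineer's square lying flat, 0.36 kg. Near-black stock 24 (x) x 90 (y) x 22 mm high; origin at the centre of the stock's underside. Bright steel blade 120 x 22 x 3 mm, leaving the stock's inner face (x = +12 mm) along +x at its left end (y = +23 to +45 mm), 7.5 to 10.5 mm above the bench: it passes 1.5 mm over the plate.
- blade_root (a point): the corner of the square at the stock's inner face, in line with the blade's outer edge, at the underside of the stock (x = 12, y = 45, z = 0 mm in the square's frame); it comes to lie on line_foot when the square is set.
- stand: blue steel bottle stand screwed to the bench: 96 mm square foot plate 5 mm thick and a 64 mm square cup 30 mm high over the bench. Origin at the centre of its underside. The bottle's foot rests 5 mm above the bench.
- bottle: amber square bottle, loose, about 0.35 kg, standing in the stand's square cup, which keeps it from turning (1 mm of play): body 56 x 56 x 75 mm, black round neck ending 102 mm above its foot. Origin at the centre of its foot, z up, x along the stand's.
- mouth (a point): centre of the rim of the bottle's open neck, 102 mm above the bottle's foot; the opening is 22 mm wide.
- cap: ribbed white safety cap with a red arrow on top, 51 mm in diameter, 30 mm high, 70 g, locked on the neck; a brush on a rod hangs from it down to 50 mm below its lower edge. Origin at the centre of its lower edge, z up; locked, this lies 84 mm above the bottle's foot (89 mm above the bench). It must rise more than 68 mm from there for the brush to clear the rim.
- cap_grip (a point): on the cap's axis, 15 mm above its lower edge: middle of the ribbed wall, where to grip (the bottle's shoulder is 9 mm below the lower edge). Pushed down 4.5 mm or more (5 to 6 is best) it turns anticlockwise seen from above (+z): free to rise after 40 degrees (0.70 rad), 60 (1.05 rad) is best, a stop at 81. Not pushed, it does not turn; lifted while locked, it takes the bottle along.
- brush_tip (a point): the lower end of the brush, 50 mm below the cap's lower edge on its axis.
- strip: loose sawn aluminium bar 25 x 140 x 25 mm, the stop strip to be bonded later; a bystander.
- tape: loose black roll of tape, 62 mm wide, 19 mm high, lying flat; a bystander.
- marker: loose red and white pen 135 mm long; a bystander.
- stock_top (a point): centre of the stock's top, 22 mm above the bench. A grip here across the 24 mm (along the square's x) with the fingertips 8 to 12 mm above the bench clears the plate even when the stock is flush; the blade begins 23 mm to the left.
- liner (a joint): the sprung liner inside the cap that pushes it up off the neck: 0 m with the cap locked, grows as the cap is pushed down (0.005 = 5 mm down, bottoms at 0.0065), -0.001 when the cap is off. Pushing down takes about 4 N at 0, 10 N at 5 mm, 12 N at the bottom.
There are look-alikes about, which are no part of the job. What is meant by the cap is not pink, and is the larger of those in its own colour. Several things have the shape of the square; the one meant has the colours described above.

How it is judged:
By the outcome, as a careful person would: the job done as asked, in the order asked, and still so for the second after the job is handed in, while the arm keeps its last pose, push and grip.
It also fails if it takes over 64 s, if anything falls off the work surface, if the arm or the gripper's body presses on something with over 40 N, if the wrist force passes 120 N, or if a joint passes its speed limit or range.

ROBOT

A 7-joint arm with a two-finger parallel gripper is mounted at the origin on a cart in front of the work surface, level with it; the furniture and walls round the work are solid. World frame = base frame: x ahead of the robot, y to its left, z up, the work surface at z = 0. Lengths are in m, angles in degrees, forces in N, time in s.
With the tool pointing down it reaches from about 0.425 to 0.875 m from the base axis. Payload 4.7 kg.
Tool frame: the origin (TCP) lies on the centre line of the jaws, within the pads' length; the fingertips stand 14 mm ahead of it and the grasp point (between the pads) lies 5 mm behind it; z points along the fingers, y is the line along which they close (so a half turn about z gives the same grasp; the last joint's range is limited). The gripper opens to 87 mm and grips with 3 to 60 N. Pads are 19 mm wide; open, the fingers measure 117 mm over their backs; the gripper's body (75 mm by 190 mm) begins 51 mm behind the grasp point.
Start: joints at [-75.968, 18.392, -4.016, 83.108, 1.295, 78.541, -3.26], TCP at [0.149, 0.633, 0.237] pointing down, gripper open.
Joint ranges: [-163.93, 163.93], [-17.29, 119.83], [-79.2, 71.16], [3.27, 140.29], [-89.18, 269.18], [5.43, 117.66], [-154.24, 154.24]. Speed limits (degrees/s): [147.25, 147.25, 180, 180, 180, 180, 180].

INTERFACE

Orientations are given as [roll, pitch, yaw] about the fixed x, y, z axes, in that order (R = Rz(yaw) Ry(pitch) Rx(roll)).
In Python, from cell import env gives the robot as it stands.
- The arm moves only by the tool jog_arm, never from a script. Its argument "motion" is a list that holds one entry, the list of rows, each a list of 7 numbers: the shift along the tool's x, y, z in units of 0.1 m (1.0 is 0.1 m), then the turn, a rotation vector about the tool's x, y, z in units of 180 degrees (1.0 is 180 degrees), then the closure, from 0 (fully open) to 1 (shut). A call has 1 to 5 rows; each row is the pose to reach, as a shift and turn from the pose commanded when the call began, along the tool's axes at that moment, turning the shorter way round; what a row does not reach only later rows make up. A row lasts 1/10 s, in which the tool goes at most 50 mm and 8.59 degrees, less where a joint would pass 70% of its speed; a pose out of reach is approached as far as the arm can. A call with a number of a shift or a turn outside -1 to 1 is refused whole. A call with a gripper value outside its range is refused whole. The fingers move at their own pace and stop on an object; "grip_force" is the grip in N (left out, the last holds). Time passes only in rows, so rows that repeat a pose let the fingers close. It gives the time, the measured TCP pose, the force, the opening and the grip force at its end, in the units of the state.
- env.get_obs(): the state, without advancing time (a new reading comes with each control period).
- env.read_camera(name): name is "scene" or "top" or "wrist"; returns (picture, depth): 400x640x3 uint8, red, green, blue; 400x640 float32, m along the optical axis (not along the pixel's ray), 0 where there is no reading.
- env.camera_info(name): a dict with "camera_matrix" (3x3 intrinsics, pixels), "origin" and "orientation" of the camera in the world; the wrist camera has in their place "mount" (4x4, takes a point from camera to tool coordinates, whose origin is the TCP and whose axes are the flange's). Camera axes: x right, y down, z forward; pixel columns grow to the right and rows downward; lengths in m; the calibration is good to about 2 mm. A picture is of the moment at which its call begins: read the wrist's pose just before it. camera_info takes no time and is no camera call.
- env.sign_off(): hands the job in; it is judged then, once.
The state is a dict: "time_s": time; "qpos": joint angles; "joint_velocities": joint speeds; "effort": joint torques, N m; "tool_pos": TCP position; "tool_rot": TCP orientation; "force": force on the tool from outside, world axes, zero at the start; "wrist_torque": the same for the moment, N m; "grip_width": finger opening in m; "grasp_force": force on a finger pad.
Only numpy, scipy, OpenCV 4.12 (cv2) and the standard library are available. Lean on these libraries where they do the work, as an engineer would, in place of code of your own. Each camera call takes 0.05 s, during which the arm holds its last target. There are 200 camera calls.

## Working session

There is one attempt and no reset: what is moved stays moved. The work goes in short steps, Python scripts to look and compute and a tool call to move; the robot and the scene stay as the last step left them, time stands still between calls to the robot, and variables do not carry over. Pictures are saved under pics/ and viewed, at most 13 in all, crops included, and the job is handed in when it is done.

Besides the shell and the picture viewer there is one more tool, called after ">>>" in YAML: its name, and indented under it one key for each argument. jog_arm: Moves the arm, as the interface text tells. Shifts and turns lie within -1 to 1; 1 stands for 0.1 m of shift or 180 degrees of turn. Its arguments: {"type":"object","properties":{"motion":{"type":"array","items":{"type":"array","items":{"type":"array","items":{"type":"number"}}}},"grip_force":{"type":"number"}},"required":["motion"]}

```bash
ls; mkdir -p pics
python3 - <<'E'
from cell import env
import cv2,json,numpy as np
np.set_printoptions(precision=4,suppress=True)
for n in("scene","top"):
    p,d=env.read_camera(n); cv2.imwrite(f"pics/{n}0.png",p[...,::-1]); np.savez(f"pics/{n}0.npz",p=p,d=d); print(n,env.camera_info(n))
print(env.camera_info("wrist")); o=env.get_obs(); print(o)
E
```

```text
pics
scene {'camera_matrix': array([[399.7326,   0.    , 324.0161],
       [  0.    , 399.7326, 200.6035],
       [  0.    ,   0.    ,   1.    ]]), 'origin': array([-0.0285, -0.8712,  0.7847]), 'orientation': array([-123.3349,   -0.0673,  -36.0957])}
top {'camera_matrix': array([[361.2972,   0.    , 317.9877],
       [  0.    , 361.2972, 202.4432],
       [  0.    ,   0.    ,   1.    ]]), 'origin': array([ 0.359 , -0.0263,  1.094 ]), 'orientation': array([-167.5753,   -0.084 ,  -89.7585])}
{'camera_matrix': array([[286.2828,   0.    , 317.1505],
       [  0.    , 286.2828, 198.6165],
       [  0.    ,   0.    ,   1.    ]]), 'mount': array([[-0.0002, -0.9599, -0.2802,  0.077 ],
       [ 1.    ,  0.    , -0.0008, -0.0002],
       [ 0.0007, -0.2802,  0.9599, -0.1487],
       [ 0.    ,  0.    ,  0.    ,  1.    ]])}
{'time_s': 0.1, 'qpos': array([-75.9677,  18.4359,  -4.0139,  83.17  ,   1.2947,  78.541 ,
        -3.2608]), 'joint_velocities': array([-0.0751, -0.1011, -0.0575, -0.1528, -0.1724,  0.0628,  0.0312]), 'effort': array([  0.0004, -49.2569,  -0.4054, -31.3398,  -0.0643,   0.0394,
         0.0001]), 'tool_pos': array([0.1486, 0.6323, 0.2355]), 'tool_rot': array([-179.8982,    0.0058,  166.775 ]), 'force': array([ 0.7236, -0.3126, -0.1915]), 'wrist_torque': array([-0.0277, -0.0189, -0.0624]), 'grasp_force': 0.0, 'grip_width': 0.08673858352990313}
```

View pics/top0.png

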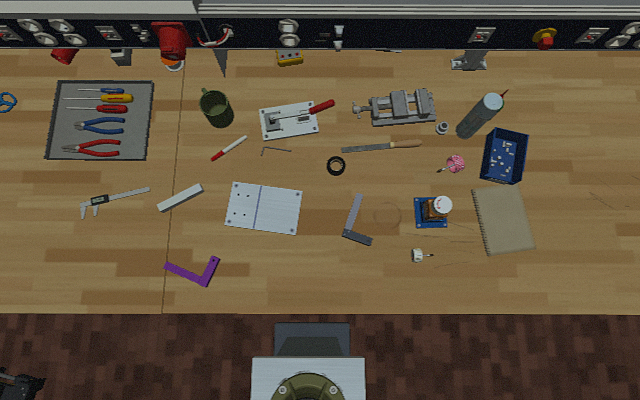

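View pics/scene0.png

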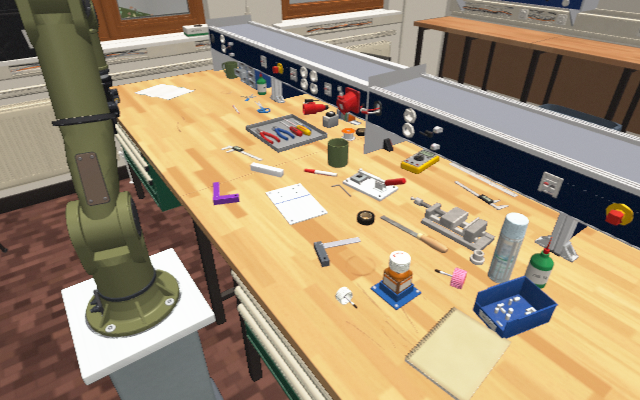

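The top view shows the plate at about (264,207) with the blue line at x≈257. The square is at (357,222), with its stock at (357,238), and the stand and white cap are at (432,212)/(442,205). The purple square and the small white and pink caps are the look-alikes.

```bash
cat > h.py <<'E'
import numpy as np, cv2
from scipy.spatial.transform import Rotation as R
from cell import env
np.set_printoptions(precision=4,suppress=True)
def cam(n,obs=None):
    c=env.camera_info(n); K=c["camera_matrix"]
    if n=="wrist":
        M=np.array(c["mount"]); Rt=R.from_euler("xyz",obs["tool_rot"],degrees=True).as_matrix()
        return K,Rt@M[:3,:3],Rt@M[:3,3]+obs["tool_pos"]
    return K,R.from_euler("xyz",c["orientation"],degrees=True).as_matrix(),np.array(c["origin"])
def cast(C,uv,z):
    K,Rm,o=C; uv=np.atleast_2d(uv).astype(float)
    d=np.c_[uv,np.ones(len(uv))]@np.linalg.inv(K).T@Rm.T
    return o+d*((z-o[2])/d[:,2])[:,None]
def pix(C,P):
    K,Rm,o=C; q=(np.atleast_2d(P)-o)@Rm@K.T; return q[:,:2]/q[:,2:]
def snap(n,name):
    o=env.get_obs(); p,d=env.read_camera(n); cv2.imwrite(f"pics/{name}.png",p[...,::-1]); np.savez(f"pics/{name}.npz",p=p,d=d,pos=o["tool_pos"],rot=o["tool_rot"])
    return p,d,cam(n,o)
def move(pos,rot,cp=None,cr=None):
    "shift/turn numbers of a jog from commanded pose (cp,cr) to pos,rot"
    o=env.get_obs(); cp=o["tool_pos"] if cp is None else cp; cr=o["tool_rot"] if cr is None else cr
    A=R.from_euler("xyz",cr,degrees=True); B=R.from_euler("xyz",rot,degrees=True)
    return np.r_[A.inv().apply(np.array(pos)-cp)/.1,(A.inv()*B).as_rotvec()/np.pi]
E
python3 - <<'E'
from h import *
f=np.load("pics/top0.npz");p=f["p"];C=cam("top",None)
hsv=cv2.cvtColor(p,cv2.COLOR_RGB2HSV)
def reg(m,box,z,name):
    x0,y0,x1,y1=box; k=np.zeros_like(m); k[y0:y1,x0:x1]=m[y0:y1,x0:x1]
    n,l,s,c=cv2.connectedComponentsWithStats(k.astype(np.uint8)); i=1+np.argmax(s[1:,4])
    pts=np.argwhere(l==i)[:,::-1].astype(np.float32); r=cv2.minAreaRect(cast(C,pts,z)[:,:2].astype(np.float32))
    print(name,s[i,4],r)
H,S,V=[hsv[...,i].astype(int) for i in range(3)]
reg((S<60)&(V>130),(215,170,315,245),.006,"plate")
reg((V<95),(335,225,380,250),.022,"stock")
reg((S<70)&(V>90),(335,190,370,235),.0105,"blade")
reg((H>95)&(H<125)&(S>120),(405,185,460,240),.005,"stand")
reg((S<40)&(V>150),(425,190,460,220),.119,"cap")
reg((H>95)&(H<125)&(S>60),(245,180,270,235),.006,"line")
E
```

```text
plate 3101 ((0.5826998353004456, 0.14094962179660797), (0.2217186689376831, 0.13949714601039886), 82.21366119384766)
stock 275 ((0.4910371005535126, -0.14195428788661957), (0.0908372551202774, 0.02772805467247963), 70.4478759765625)
blade 296 ((0.5719751119613647, -0.13567578792572021), (0.023818958550691605, 0.11801207065582275), 70.18122863769531)
stand 417 ((0.5709359049797058, -0.369707852602005), (0.09458493441343307, 0.09321321547031403), 3.202256202697754)
cap 234 ((0.5710445642471313, -0.3708604574203491), (0.04521164670586586, 0.04804663732647896), 0.25767484307289124)
line 20 ((0.6249043345451355, 0.15537628531455994), (0.004910205490887165, 0.05158261954784393), 81.21955108642578)
```

>>> jog_arm:
  motion:
    - [[-0.42, -0.25, 0.07, 0, 0, 0, 0], [-0.84, -0.49, 0.07, 0, 0, 0, 0], [-0.84, -0.49, 0.07, 0, 0, 0, 0]]
  grip_force: 20

```text
time_s: 0.4
tool_pos: [0.2274, 0.5604, 0.2291]
tool_rot: [-179.8, 0.3, 166.1]
force: [0.9, -0.4, 0.3]
grip_width: 0.087
grasp_force: 0.0
```

>>> jog_arm:
  motion:
    - [[-0.42, -0.25, 0.07, 0, 0, 0, 0], [-0.84, -0.49, 0.07, 0, 0, 0, 0], [-0.84, -0.49, 0.07, 0, 0, 0, 0]]

```text
time_s: 0.7
tool_pos: [0.2973, 0.4929, 0.2223]
tool_rot: [-179.8, 0.3, 166.1]
force: [0.4, 0.1, 0.3]
grip_width: 0.087
grasp_force: 0.0
```

>>> jog_arm:
  motion:
    - [[-0.42, -0.25, 0.07, 0, 0, 0, 0], [-0.84, -0.49, 0.07, 0, 0, 0, 0], [-0.84, -0.49, 0.07, 0, 0, 0, 0]]

```text
time_s: 1.0
tool_pos: [0.3671, 0.4256, 0.2153]
tool_rot: [-179.8, 0.2, 166.1]
force: [0.3, -0.1, 0.3]
grip_width: 0.0869
grasp_force: 0.0
```

>>> jog_arm:
  motion:
    - [[-0.42, -0.25, 0.07, 0, 0, 0, 0], [-0.84, -0.49, 0.07, 0, 0, 0, 0], [-0.84, -0.49, 0.07, 0, 0, 0, 0]]

```text
time_s: 1.3
tool_pos: [0.437, 0.3582, 0.2084]
tool_rot: [-179.8, 0.2, 166.1]
force: [0.4, -0.5, -0.0]
grip_width: 0.0872
grasp_force: 0.0
```

>>> jog_arm:
  motion:
    - [[-0.42, -0.25, 0.07, 0, 0, 0, 0], [-0.84, -0.49, 0.07, 0, 0, 0, 0], [-0.84, -0.49, 0.07, 0, 0, 0, 0]]

```text
time_s: 1.6
tool_pos: [0.5069, 0.2908, 0.2015]
tool_rot: [-179.8, 0.2, 166.1]
force: [-0.1, -0.9, 0.6]
grip_width: 0.0871
grasp_force: 0.0
```

>>> jog_arm:
  motion:
    - [[0, -0.2, 0, 0, 0, 0.04, 0], [0, -0.4, 0, 0, 0, 0.08, 0], [0, -0.6, 0, 0, 0, 0.12, 0], [0, -0.8, 0, 0, 0, 0.17, 0], [0, -0.8, 0, 0, 0, 0.17, 0]]

```text
time_s: 2.1
tool_pos: [0.4832, 0.2178, 0.2017]
tool_rot: [-180.0, 0.0, 135.8]
force: [-0.2, -0.0, -0.3]
grip_width: 0.0871
grasp_force: 0.0
```

>>> jog_arm:
  motion:
    - [[0.2, -0.2, 0, 0, 0, 0.04, 0], [0.3, -0.4, 0, 0, 0, 0.08, 0], [-0.4, -0.6, 0, 0, 0, 0.12, 0], [-0.5, -0.8, 0, 0, 0, 0.17, 0], [-0.5, -0.8, 0, 0, 0, 0.17, 0]]

```text
time_s: 2.6
tool_pos: [0.4654, 0.123, 0.202]
tool_rot: [180.0, 0.1, 105.1]
force: [0.4, -0.5, -0.3]
grip_width: 0.0868
grasp_force: 0.0
```

>>> jog_arm:
  motion:
    - [[-0.2, 0, 0, 0, 0, 0.04, 0], [-0.4, 0, 0, 0, 0, 0.08, 0], [-0.6, 0, 0, 0, 0, 0.12, 0], [-0.8, 0, 0, 0, 0, 0.17, 0], [-0.8, 0, 0, 0, 0, 0.17, 0]]

```text
time_s: 3.1
tool_pos: [0.4863, 0.0494, 0.2018]
tool_rot: [179.9, 0.0, 74.8]
force: [-0.4, -0.3, 0.3]
grip_width: 0.0872
grasp_force: 0.0
```

Run:
```python
from h import *
p,d,C=snap("wrist","w1")
print(pix(C,[[.583,.141,.006],[.491,-.142,.022],[.571,-.37,.119]]))
```

```text
[[378.9989  80.2712]
 [357.455  314.6853]
 [473.5326 504.7787]]
```

View pics/w1.png

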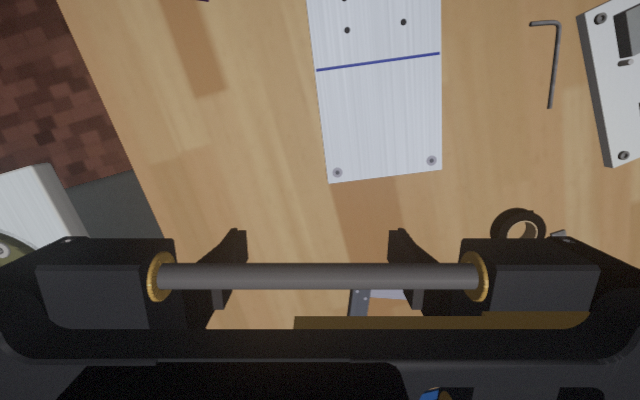

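The wrist view shows the plate, with its near edge running from (307,0) to (329,184) and the blue line from (317,70) to (440,53). The gripper hides the lower half of the picture.

```bash
cat > plate.py <<'E'
from h import *
def plate(name):
    f=np.load(f"pics/{name}.npz"); C=cam("wrist",{"tool_pos":f["pos"],"tool_rot":f["rot"]})
    h=cv2.cvtColor(f["p"],cv2.COLOR_RGB2HSV).astype(int); H,S,V=h[...,0],h[...,1],h[...,2]
    return f,C,H,S,V
def fit(P):
    vx,vy,x,y=cv2.fitLine(P[:,:2].astype(np.float32),cv2.DIST_HUBER,0,.001,.001).ravel(); return np.array([x,y]),np.array([vx,vy])
E
python3 - <<'E'
from plate import *
f,C,H,S,V=plate("w1")
m=((S<60)&(V>120)).astype(np.uint8); bl=((H>105)&(H<130)&(S>90)).astype(np.uint8); bl[:, :300]=0; bl[:, 445:]=0; bl[:40]=0; bl[80:]=0
e=[]
for r in range(5,170,2):
    q=np.where((m[r,290:360]|bl[r,290:360])>0)[0]
    e.append([290+q[0]-.5,r])
e=np.array(e); x0,v=fit(cast(C,e,.006))
if v[1]<0:v=-v
ang=np.degrees(np.arctan2(v[1],v[0]))-90
pts=np.argwhere(bl)[:,::-1]; l0,lv=fit(cast(C,pts,.006))
print("edge",x0,"yaw",ang,"line",l0,np.degrees(np.arctan2(lv[1],lv[0])), len(pts))
k=np.linalg.solve(np.c_[v,-lv],l0-x0); lf=x0+v*k[0]; print("line_foot",lf)
yaw=np.radians(ang);Rz=np.array([[np.cos(yaw),-np.sin(yaw)],[np.sin(yaw),np.cos(yaw)]])
res=np.abs((cast(C,e,.006)[:,:2]-x0)@np.array([v[1],-v[0]]));print("res",res.mean())
print("target stock",lf+Rz@[-.012,-.045])
E
```

```text
edge [0.5122 0.1506] yaw -7.941307 line [0.5876 0.1601] -7.890538 265
line_foot [0.515  0.1702]
res 0.00027938878460640474
target stock [0.4969 0.1273]
```

>>> jog_arm:
  motion:
    - [[-0.45, 0.1, 0, 0, 0, 0, 0], [-0.9, 0.2, 0, 0, 0, 0, 0], [-0.99, 0.3, 0, 0, 0, 0, 0]]

```text
time_s: 3.45
tool_pos: [0.488, -0.0559, 0.2019]
tool_rot: [180.0, 0.0, 75.0]
force: [-0.1, 0.7, -0.5]
grip_width: 0.087
grasp_force: 0.0
```

>>> jog_arm:
  motion:
    - [[-0.45, 0.1, 0, 0, 0, 0, 0], [-0.9, 0.2, 0, 0, 0, 0, 0], [-0.99, 0.3, 0, 0, 0, 0, 0]]

```text
time_s: 3.75
tool_pos: [0.4913, -0.1598, 0.202]
tool_rot: [180.0, 0.1, 74.9]
force: [-0.1, 0.2, 0.4]
grip_width: 0.0868
grasp_force: 0.0
```

>>> jog_arm:
  motion:
    - [[-0.45, 0.1, 0, 0, 0, 0.01, 0], [-0.9, 0.2, 0, 0, 0, 0.025, 0], [-0.99, 0.3, 0, 0, 0, 0.025, 0], [-0.99, 0.3, 0, 0, 0, 0.025, 0]]

```text
time_s: 4.15
tool_pos: [0.4964, -0.2597, 0.2014]
tool_rot: [180.0, 0.0, 70.6]
force: [0.6, 0.4, -0.2]
grip_width: 0.0867
grasp_force: 0.0
```

Run:
```python
from h import *
p,d,C=snap("wrist","w2")
print(env.get_obs()["tool_pos"],pix(C,[[.491,-.142,.022],[.571,-.37,.119]]))
```

```text
[ 0.4963 -0.2579  0.2011] [[275.7265  82.9777]
 [432.7641 289.7752]]
```

View pics/w2.png

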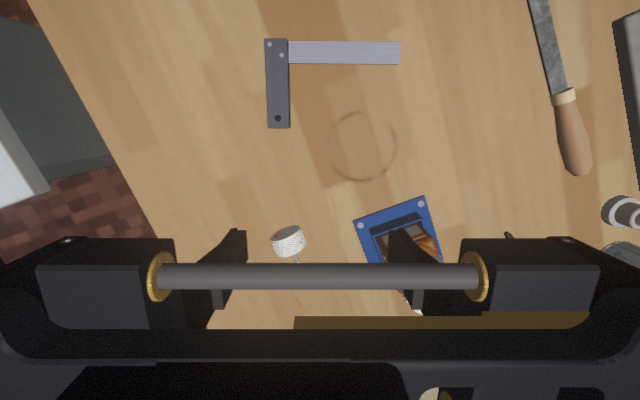

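The wrist view shows the square clearly, with the stock at (265–290, 38–128) and the blade from (288,40) to (399,64).

Run:
```python
from plate import *
f,C,H,S,V=plate("w2")
def rect(m,z,n):
    k,l,s,c=cv2.connectedComponentsWithStats(m.astype(np.uint8)); i=1+np.argmax(s[1:,4])
    ct=cv2.findContours((l==i).astype(np.uint8),0,1)[0][0][:,0]
    r=cv2.minAreaRect(cast(C,ct,z)[:,:2].astype(np.float32)); print(n,s[i],r); return r
b=np.zeros(H.shape,bool); b[25:140,250:410]=True
print(V[90,278],S[90,278],V[52,340],S[52,340],V[90,230],S[90,230])
rect(b&(V<110)&(S<90),.022,"stock"); rect(b&(V>=120)&(S<70),.0105,"blade")
o=env.get_obs()
```

```text
103 17 169 20 176 90
stock [ 264   39   26   89 1988] ((0.4922204911708832, -0.14432542026042938), (0.08777835965156555, 0.025353185832500458), 70.28729248046875)
blade [ 288   41  113   24 2573] ((0.5703487396240234, -0.13651323318481445), (0.022426363080739975, 0.1205771192908287), 70.57591247558594)
```

>>> jog_arm:
  motion:
    - [[0.4, -0.2, 0, 0, 0, 0, 0], [0.8, -0.42, 0.2, 0, 0, 0, 0], [1.0, -0.42, 0.5, 0, 0, 0, 0], [1.0, -0.42, 0.9, 0, 0, 0, 0], [1.0, -0.42, 0.9, 0, 0, 0, 0]]

```text
time_s: 4.7
tool_pos: [0.4857, -0.1461, 0.1072]
tool_rot: [-179.4, 0.1, 70.9]
force: [-0.4, -0.3, -0.4]
grip_width: 0.087
grasp_force: 0.0
```

Run:
```python
from h import *
print(env.get_obs()["tool_pos"],move([.4917,-.1444,.023],[180,0,70.5]))
```

```text
[ 0.4857 -0.1461  0.1072] [ 0.0363  0.0593  0.8419 -0.0031  0.0003  0.0023]
```

>>> jog_arm:
  motion:
    - [[0.03, 0.04, 0.3, 0, 0, 0, 0], [0.03, 0.04, 0.4, 0, 0, 0, 0], [0.03, 0.04, 0.4, 0, 0, 0, 0]]

```text
time_s: 5.0
tool_pos: [0.4933, -0.1488, 0.0714]
tool_rot: [-179.9, 0.0, 70.6]
force: [-0.4, 0.6, 0.6]
grip_width: 0.087
grasp_force: 0.0
```

Run:
```python
from h import *
print(env.get_obs()["tool_pos"],env.get_obs()["tool_rot"],move([.4917,-.1444,.0235],[180,0,70.5]))
```

```text
[ 0.4933 -0.1488  0.0714] [-179.8665    0.0272   70.5502] [ 0.0361 -0.0281  0.4788 -0.0007  0.0002  0.0003]
```

Descend, then close.

>>> jog_arm:
  motion:
    - [[0.036, -0.028, 0.2, 0, 0, 0, 0], [0.036, -0.028, 0.4, 0, 0, 0, 0], [0.036, -0.028, 0.475, 0, 0, 0, 0], [0.036, -0.028, 0.475, 0, 0, 0, 0]]

```text
time_s: 5.4
tool_pos: [0.4924, -0.1452, 0.0244]
tool_rot: [-180.0, 0.0, 70.5]
force: [-1.2, -0.2, -0.1]
grip_width: 0.087
grasp_force: 0.0
```

>>> jog_arm:
  motion:
    - [[0, 0, 0, 0, 0, 0, 0.5], [0, 0, 0, 0, 0, 0, 0.8], [0, 0, 0, 0, 0, 0, 0.8], [0, 0, 0, 0, 0, 0, 0.8], [0, 0, 0, 0, 0, 0, 0.8]]

```text
time_s: 5.9
tool_pos: [0.4927, -0.1451, 0.0243]
tool_rot: [180.0, -0.0, 70.5]
force: [-1.1, -0.4, -0.2]
grip_width: 0.055
grasp_force: 0.0
```

>>> jog_arm:
  motion:
    - [[0, 0, 0, 0, 0, 0, 0.8], [0, 0, 0, 0, 0, 0, 0.8], [0, 0, 0, 0, 0, 0, 0.8], [0, 0, 0, 0, 0, 0, 0.8], [0, 0, 0, 0, 0, 0, 0.8]]

```text
time_s: 6.4
tool_pos: [0.492, -0.145, 0.0239]
tool_rot: [-179.9, -0.0, 70.5]
force: [-1.2, -0.1, 1.0]
grip_width: 0.0237
grasp_force: 20.0
```

>>> jog_arm:
  motion:
    - [[0, 0, -0.2, 0, 0, 0, 0.8], [0, 0, -0.5, 0, 0, 0, 0.8], [0, 0, -0.5, 0, 0, 0, 0.8]]
  grip_force: 35

```text
time_s: 6.7
tool_pos: [0.495, -0.1459, 0.0768]
tool_rot: [179.7, -0.1, 70.5]
force: [0.6, 0.1, -3.3]
grip_width: 0.0241
grasp_force: 35.0
```

>>> jog_arm:
  motion:
    - [[0.25, -0.1, 0, 0, 0, -0.01, 0.8], [0.5, -0.2, 0, 0, 0, -0.03, 0.8], [0.75, -0.3, 0, 0, 0, -0.05, 0.8], [0.85, -0.34, 0, 0, 0, -0.064, 0.8], [0.85, -0.34, 0, 0, 0, -0.064, 0.8]]

```text
time_s: 7.2
tool_pos: [0.4882, -0.052, 0.0731]
tool_rot: [-179.9, -0.0, 82.2]
force: [-0.2, 0.0, -3.2]
grip_width: 0.0239
grasp_force: 35.0
```

Run:
```python
from h import *
print(env.get_obs()["tool_pos"],env.get_obs()["tool_rot"],move([.482,.1294,.0735],[180,0,82.1]))
```

```text
[ 0.4882 -0.052   0.0731] [-179.9133   -0.0108   82.2102] [ 1.7885 -0.3076 -0.0036 -0.0005 -0.0001  0.0006]
```

>>> jog_arm:
  motion:
    - [[0.3, -0.05, 0, 0, 0, 0, 0.8], [0.6, -0.1, 0, 0, 0, 0, 0.8], [0.9, -0.15, 0, 0, 0, 0, 0.8], [0.9, -0.15, 0, 0, 0, 0, 0.8]]

```text
time_s: 7.6
tool_pos: [0.4865, 0.0407, 0.0736]
tool_rot: [-180.0, -0.1, 82.2]
force: [0.5, 0.8, -3.9]
grip_width: 0.0237
grasp_force: 35.0
```

>>> jog_arm:
  motion:
    - [[0.3, -0.05, 0, 0, 0, 0, 0.8], [0.6, -0.1, 0, 0, 0, 0, 0.8], [0.89, -0.15, 0, 0, 0, 0, 0.8], [0.89, -0.15, 0, 0, 0, 0, 0.8], [0.89, -0.15, 0, 0, 0, 0, 0.8]]

```text
time_s: 8.1
tool_pos: [0.4844, 0.1263, 0.0736]
tool_rot: [-180.0, 0.1, 81.9]
force: [0.5, -1.0, -2.9]
grip_width: 0.0237
grasp_force: 35.0
```

Run:
```python
from h import *
p,d,C=snap("wrist","w3")
print(env.get_obs()["tool_pos"],env.get_obs()["tool_rot"],move([.482,.1294,.035],[180,0,82.1]))
```

```text
[0.4844 0.1256 0.0736] [-179.995     0.0887   81.8636] [ 0.0347 -0.0291  0.3863 -0.      0.0005 -0.0013]
```

View pics/w3.png

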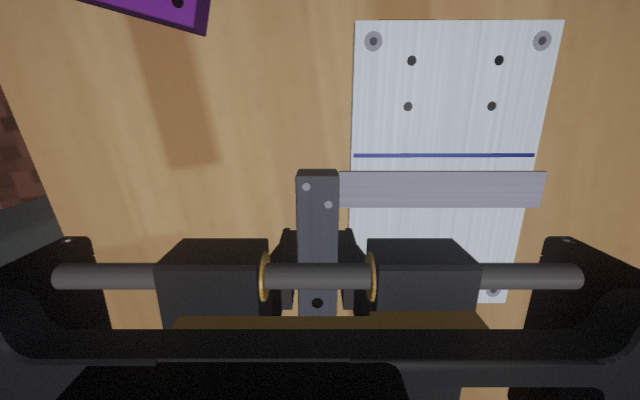

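The wrist view shows the held square, with the blade's outer edge at about row 171 and the blue line at row 155. The stock is left of the plate's near edge (column 350).

```bash
cat > sq.py <<'E'
from plate import *
def analyse(name,lift,Lr=None):
    f,C,H,S,V=plate(name); Rt=R.from_euler("xyz",f["rot"],degrees=True).as_matrix()
    zt=.0105+lift
    # predicted pixels of blade's outer edge, top & bottom, for the nominal grasp
    for z in(zt,zt-.003): print("pred row outer",pix(C,f["pos"]+Rt@[.045,.06,0]*[1,1,0]+[0,0,z-f["pos"][2]]))
    g=cv2.cvtColor(f["p"],cv2.COLOR_RGB2GRAY).astype(float)
    return f,C,Rt,g,H,S,V
E
python3 - <<'E'
from sq import *
f,C,Rt,g,H,S,V=analyse("w3",.0495)
for c in (380,450,520): print(c,g[150:215,c].astype(int))
print(g[190:200:5,285:350].astype(int))
print(g[130,335:365].astype(int))
E
```

```text
pred row outer [[422.0587 172.1257]]
pred row outer [[420.2504 171.1369]]
380 [187 187 187 153 107 102  99 142 185 188 187 188 188 188 186 188 189 188
 188 189 165  99 138 145 145 144 144 146 146 144 145 145 145 147 146 144
 142 144 145 146 145 144 144 144 143 145 143 145 146 148 148 146 145 142
 143 142 141 152 182 186 184 185 184 185 185]
450 [183 184 183 131  96  95  93 159 182 184 185 186 184 184 182 185 184 183
 184 184 162 104 141 144 145 145 145 145 145 145 147 144 143 145 146 146
 146 146 147 147 149 146 144 147 147 145 144 144 145 147 148 146 148 144
 147 145 145 152 183 186 186 185 185 185 184]
520 [182 182 182 100  68  67  69 178 184 183 184 185 182 183 183 182 183 181
 181 181 159 100 136 143 143 143 142 144 145 146 148 144 142 144 144 144
 145 146 148 147 147 146 142 145 147 148 146 145 144 145 146 145 146 145
 146 143 146 150 178 182 183 183 182 182 183]
[[140 140 139 141 140 140 141 140 144 134 105  75  84  86  88  89  89  86
   97 118 128 125 122 110  89  84  85  84  86  88  86  85  86  90  88  89
   88  88  87  90  87  89  85  87  88  88  86  89  87  87  87  90  90  88
  119 145 145 145 146 144 144 145 144 144 146]
 [140 140 142 139 140 140 140 141 142 143 124  75  85  85  88  90  87  90
   88  88  87  87  86  86  85  84  85  86  85  87  87  84  89  85  87  86
   87  87  88  89  86  88  89  87  86  89  86  87  87  87  90  90  91  85
  111 140 141 141 141 143 141 141 143 141 143]]
[148 148 146 144 146 147 146 148 149 150 148 151 151 149 151 134 125 178
 190 188 186 184 185 187 189 189 188 186 186 188]
```

Run:
```python
from sq import *
f,C,Rt,g,H,S,V=analyse("w3",.0495)
yw=np.radians(-7.9);X=np.array([np.cos(yw),np.sin(yw)]);Y=np.array([-X[1],X[0]])
E=cast(C,[[c,171.6] for c in(380,450,520)],.060); print("edge tool x",((E-f["pos"])@Rt)[:,:2])
L=cast(C,[[380,155],[450,154.7],[520,154.5]],.006); print("line Y",L[:,:2]@Y,"w1 linefoot",np.dot([.515,.1702],Y))
N=cast(C,[[350.5,130]],.006);print("near edge X",N[:,:2]@X,np.dot([.515,.1702],X))
I=cast(C,[[338.8,190],[338.8,195]],.0715);print("stock inner tool y",((I-f["pos"])@Rt)[:,:2])
for lf in ([.515,.1702],[.515,.1702]):
    print("TCP target",np.array(lf)-X*.012-Y*.045)
```

```text
pred row outer [[422.0587 172.1257]]
pred row outer [[420.2504 171.1369]]
edge tool x [[0.0453 0.0358]
 [0.0453 0.076 ]
 [0.0453 0.1163]]
line Y [0.2391 0.2392 0.2392] w1 linefoot 0.23936865185229067
near edge X [0.4869] 0.48671931183220674
stock inner tool y [[0.0374 0.0115]
 [0.0346 0.0115]]
TCP target [0.4969 0.1273]
TCP target [0.4969 0.1273]
```

Run:
```python
from h import *
print(env.get_obs()["tool_pos"],env.get_obs()["tool_rot"],move([.489,.1279,.0340],[180,0,82.1]))
```

```text
[0.4844 0.1256 0.0736] [-179.995     0.0887   81.8636] [ 0.0298  0.0423  0.3963 -0.      0.0005 -0.0013]
```

>>> jog_arm:
  motion:
    - [[0.03, 0.042, 0.1, 0, 0.0005, -0.0013, 0.8], [0.03, 0.042, 0.3, 0, 0.0005, -0.0013, 0.8], [0.03, 0.042, 0.4, 0, 0.0005, -0.0013, 0.8], [0.03, 0.042, 0.4, 0, 0.0005, -0.0013, 0.8]]

```text
time_s: 8.55
tool_pos: [0.4873, 0.1286, 0.032]
tool_rot: [-179.8, 0.1, 82.1]
force: [-0.8, 0.4, -2.1]
grip_width: 0.0233
grasp_force: 35.0
```

Run:
```python
from h import *
print(env.get_obs()["tool_pos"],env.get_obs()["tool_rot"],move([.489,.1279,.0245],[180,0,82.1]))
```

```text
[0.4873 0.1286 0.032 ] [-179.8089    0.0665   82.1475] [-0.0041  0.0184  0.0753 -0.0011  0.0004  0.0003]
```

>>> jog_arm:
  motion:
    - [[0, 0.01, 0.04, 0, 0, 0, 0.8], [0, 0.01, 0.06, 0, 0, 0, 0.8], [0, 0.01, 0.06, 0, 0, 0, 0.8]]

```text
time_s: 8.85
tool_pos: [0.4899, 0.13, 0.0283]
tool_rot: [180.0, -0.1, 82.2]
force: [-0.2, 0.2, -3.1]
grip_width: 0.0238
grasp_force: 35.0
```

Run:
```python
from h import *
o=env.get_obs();print(o["tool_pos"],o["tool_rot"],o["force"],move([.4969,.1268,.0242],[180,0,82.1]))
```

```text
[0.4899 0.13   0.0283] [179.9748  -0.1077  82.2228] [-0.1628  0.2422 -3.1237] [-0.0226  0.0734  0.0407  0.0001 -0.0006  0.0007]
```

>>> jog_arm:
  motion:
    - [[0, 0, 0.03, 0, 0, 0, 0.8], [0, 0, 0.03, 0, 0, 0, 0.8], [0, 0, 0.03, 0, 0, 0, 0.8], [0, 0, 0.03, 0, 0, 0, 0.8], [0, 0, 0.03, 0, 0, 0, 0.8]]

```text
time_s: 9.35
tool_pos: [0.4898, 0.1301, 0.0252]
tool_rot: [180.0, -0.1, 82.2]
force: [0.4, -0.6, -2.5]
grip_width: 0.0237
grasp_force: 35.0
```

Run:
```python
from h import *
o=env.get_obs();print(o["tool_pos"],o["tool_rot"],o["force"],move([.4969,.1268,.0242],[180,0,82.1]))
```

```text
[0.4898 0.1301 0.0252] [179.983   -0.1058  82.2351] [ 0.3964 -0.6211 -2.5319] [-0.0233  0.0752  0.01    0.0001 -0.0006  0.0008]
```

>>> jog_arm:
  motion:
    - [[-0.023, 0.02, 0.007, 0, -0.0006, 0.0008, 0.8], [-0.023, 0.05, 0.007, 0, -0.0006, 0.0008, 0.8], [-0.023, 0.065, 0.007, 0, -0.0006, 0.0008, 0.8], [-0.023, 0.065, 0.007, 0, -0.0006, 0.0008, 0.8], [-0.023, 0.065, 0.007, 0, -0.0006, 0.0008, 0.8]]

```text
time_s: 9.85
tool_pos: [0.4958, 0.1268, 0.0243]
tool_rot: [-180.0, 0.0, 82.1]
force: [0.7, -0.4, -2.6]
grip_width: 0.0236
grasp_force: 35.0
```

Run:
```python
from h import *
o=env.get_obs();print(o["tool_pos"],o["tool_rot"],o["force"],move([.4969,.1268,.0242],[180,0,82.1]))
p,d,C=snap("wrist","w4")
```

```text
[0.4958 0.1268 0.0243] [-179.999     0.0189   82.0831] [ 0.6558 -0.4183 -2.6197] [ 0.001   0.0105  0.0013 -0.      0.0001 -0.0001]
```

View pics/w4.png

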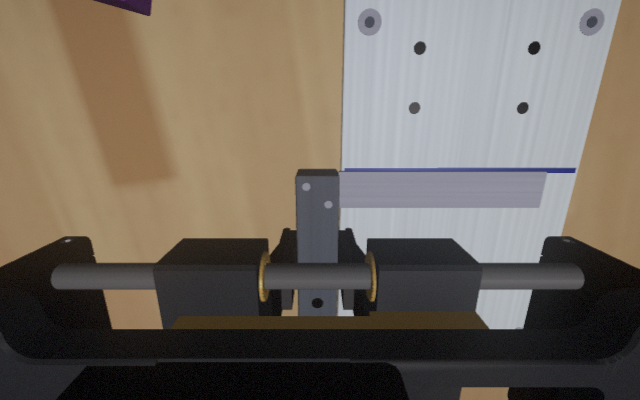

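The blade's outer edge now lies on the blue line at about row 171, and the stock is about 1 mm short of the plate's near edge. Next I'll push gently into contact and check for contact force.

>>> jog_arm:
  motion:
    - [[0, 0.01, 0, 0, 0, 0, 0.8], [0, 0.015, 0, 0, 0, 0, 0.8], [0, 0.02, 0, 0, 0, 0, 0.8], [0, 0.02, 0, 0, 0, 0, 0.8]]

```text
time_s: 10.3
tool_pos: [0.4977, 0.1266, 0.0243]
tool_rot: [-180.0, 0.0, 82.1]
force: [-0.7, 0.1, -2.7]
grip_width: 0.0236
grasp_force: 35.0
```

Run:
```python
from sq import *
o=env.get_obs();print(o["tool_pos"],o["tool_rot"],o["force"])
p,d,_=snap("wrist","w5")
f,C,Rt,g,H,S,V=analyse("w5",0)
yw=np.radians(-7.9);X=np.array([np.cos(yw),np.sin(yw)]);Y=np.array([-X[1],X[0]])
for c in(380,450,520,560): print(c,g[163:176,c].astype(int))
for r in(166,167,168,169,170,171,172): print(r,cast(C,[[450,r]],.006)[:,:2]@Y,cast(C,[[450,r]],.0105)[:,:2]@Y)
```

```text
[0.4977 0.1266 0.0243] [-179.9833    0.015    82.0867] [-0.7434  0.0797 -2.7391]
pred row outer [[421.8791 172.0593]]
pred row outer [[420.0777 171.0799]]
380 [185 187 185 185 186 118  96  91  89 137 145 144 141]
450 [182 182 182 182 181 111  91  85  89 137 144 143 143]
520 [184 185 185 184 183 101  67  68  86 137 140 142 141]
560 [176 176 177 176 176  91  57  56  56  58 170 175 175]
166 [0.2416] [0.2423]
167 [0.241] [0.2418]
168 [0.2404] [0.2412]
169 [0.2398] [0.2406]
170 [0.2392] [0.24]
171 [0.2386] [0.2394]
172 [0.238] [0.2388]
```

>>> jog_arm:
  motion:
    - [[0, 0.005, 0, 0, 0, 0, 0.8], [0, 0.01, 0, 0, 0, 0, 0.8], [0, 0.01, 0, 0, 0, 0, 0.8]]

```text
time_s: 10.65
tool_pos: [0.4977, 0.1266, 0.0241]
tool_rot: [-179.9, 0.0, 82.1]
force: [-3.3, 0.7, 0.2]
grip_width: 0.0235
grasp_force: 35.0
```

>>> jog_arm:
  motion:
    - [[0, 0.005, 0, 0, 0, 0, 0.8], [0, 0.01, 0, 0, 0, 0, 0.8], [0, 0.01, 0, 0, 0, 0, 0.8]]

```text
time_s: 10.95
tool_pos: [0.4978, 0.1266, 0.024]
tool_rot: [-179.8, 0.0, 82.1]
force: [-6.9, 0.4, 1.6]
grip_width: 0.0237
grasp_force: 35.0
```

>>> jog_arm:
  motion:
    - [[0, -0.005, 0, 0, 0, 0, 0.7], [0, -0.005, 0, 0, 0, 0, 0.6], [0, -0.005, 0, 0, 0, 0, 0.5], [0, -0.005, 0, 0, 0, 0, 0.4], [0, -0.005, 0, 0, 0, 0, 0.4]]

```text
time_s: 11.45
tool_pos: [0.5003, 0.1264, 0.0249]
tool_rot: [179.9, -0.0, 82.1]
force: [0.6, -0.9, -0.1]
grip_width: 0.0483
grasp_force: 0.0
```

>>> jog_arm:
  motion:
    - [[0, -0.005, -0.1, 0, 0, 0, 0.3], [0, -0.005, -0.4, 0, 0, 0, 0], [0, -0.005, -0.9, 0, 0, 0, 0], [0, -0.005, -1.0, 0, 0, 0, 0], [0, -0.005, -1.0, 0, 0, 0, 0]]

```text
time_s: 11.95
tool_pos: [0.5008, 0.1271, 0.1274]
tool_rot: [179.7, -0.2, 82.1]
force: [-1.3, 0.8, 0.8]
grip_width: 0.083
grasp_force: 0.0
```

Run:
```python
from sq import *
o=env.get_obs();print(o["tool_pos"],o["tool_rot"],o["force"])
p,d,_=snap("wrist","w6")
```

```text
[0.5008 0.1271 0.1274] [179.7091  -0.195   82.0852] [-1.297   0.84    0.8035]
```

View pics/w6.png

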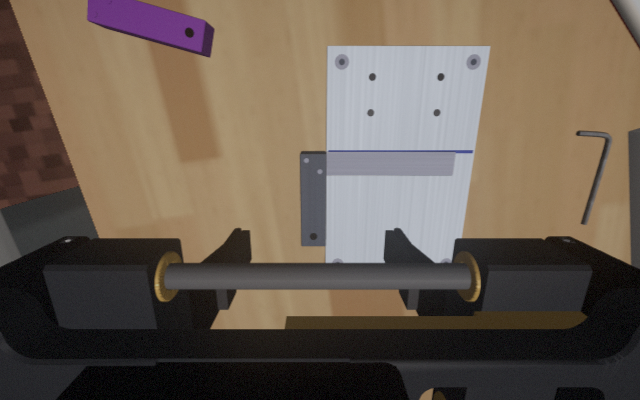

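The square is set: the stock is flush against the near edge at column 327, and the blade's outer edge is on the blue line at row 151. On to the cap.

>>> jog_arm:
  motion:
    - [[-0.2, 0.03, -0.4, 0, 0, 0, 0], [-0.6, 0.1, -0.6, 0, 0, 0, 0], [-0.96, 0.16, -0.6, 0, 0, 0, 0]]

```text
time_s: 12.3
tool_pos: [0.5024, 0.0282, 0.1858]
tool_rot: [179.8, -0.0, 82.2]
force: [0.7, -0.4, -0.5]
grip_width: 0.0868
grasp_force: 0.0
```

>>> jog_arm:
  motion:
    - [[-0.4, 0.08, -0.3, 0, 0, 0, 0], [-0.8, 0.16, -0.6, 0, 0, 0, 0], [-0.96, 0.16, -0.6, 0, 0, 0, 0]]

```text
time_s: 12.6
tool_pos: [0.5052, -0.073, 0.2467]
tool_rot: [179.7, 0.1, 81.8]
force: [1.0, -0.5, -0.2]
grip_width: 0.087
grasp_force: 0.0
```

>>> jog_arm:
  motion:
    - [[-0.45, 0.08, 0, 0, 0, 0, 0], [-0.9, 0.16, 0, 0, 0, 0, 0], [-0.96, 0.16, 0, 0, 0, 0, 0]]

```text
time_s: 12.9
tool_pos: [0.5046, -0.1721, 0.2431]
tool_rot: [-179.9, 0.2, 81.6]
force: [0.7, -0.3, 0.5]
grip_width: 0.0869
grasp_force: 0.0
```

>>> jog_arm:
  motion:
    - [[-0.45, 0.08, 0, 0, 0, 0, 0], [-0.9, 0.16, 0, 0, 0, 0, 0], [-0.96, 0.16, 0, 0, 0, 0, 0]]

```text
time_s: 13.2
tool_pos: [0.5069, -0.2684, 0.2429]
tool_rot: [-179.8, 0.3, 81.6]
force: [-0.9, -0.6, -0.1]
grip_width: 0.087
grasp_force: 0.0
```

>>> jog_arm:
  motion:
    - [[-0.45, 0.08, 0, 0, 0, 0, 0], [-0.9, 0.16, 0, 0, 0, 0, 0], [-0.96, 0.16, 0, 0, 0, 0, 0]]

```text
time_s: 13.5
tool_pos: [0.5091, -0.3651, 0.2424]
tool_rot: [-179.8, 0.2, 81.7]
force: [-0.2, -1.1, -0.5]
grip_width: 0.087
grasp_force: 0.0
```

>>> jog_arm:
  motion:
    - [[-0.3, 0.08, 0, 0, 0, 0.04, 0], [-0.6, 0.16, 0, 0, 0, 0.08, 0], [-0.96, 0.16, 0, 0, 0, 0.12, 0], [-0.96, 0.16, 0, 0, 0, 0.14, 0], [-0.96, 0.16, 0, 0, 0, 0.14, 0]]

```text
time_s: 14.0
tool_pos: [0.5138, -0.457, 0.2424]
tool_rot: [-179.8, 0.0, 56.8]
force: [-0.4, 1.1, 0.4]
grip_width: 0.0871
grasp_force: 0.0
```

Run:
```python
from h import *
p,d,C=snap("wrist","w7")
o=env.get_obs();print(o["tool_pos"],o["tool_rot"],o["force"],pix(C,[[.571,-.371,.119],[.571,-.37,.005]]))
```

```text
[ 0.5147 -0.4559  0.2428] [-179.8468   -0.0394   56.9674] [-0.0556  1.3239 -0.4788] [[318.4135  83.5287]
 [317.7888  92.3527]]
```

View pics/w7.png

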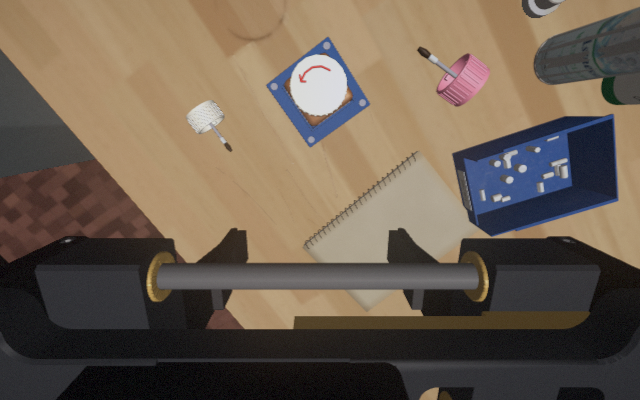

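The white cap with the red arrow is at about (318,84) over the blue stand. The small white cap (206,118) and the pink one (462,80) are the look-alikes.

Run:
```python
from plate import *
f,C,H,S,V=plate("w7")
b=np.zeros(H.shape,bool); b[45:135,280:360]=True
m=(b&(((S<40)&(V>200))|((S>90)&((H<6)|(H>174))&(V>150)))).astype(np.uint8)
n,l,s,c=cv2.connectedComponentsWithStats(m); i=1+np.argmax(s[1:,4]); print(s[i])
ct=cv2.convexHull(cv2.findContours((l==i).astype(np.uint8),0,1)[0][0])[:,0]
P=cast(C,ct,.119)[:,:2].astype(np.float32); print("ellipse",cv2.fitEllipse(P),"circ",cv2.minEnclosingCircle(P))
g=cv2.cvtColor(f["p"],cv2.COLOR_RGB2GRAY)
print(V[84,280:360]);print(V[50:130,318])
k=((H>100)&(H<125)&(S>110)&(V>60)); k[:30]=0;k[155:]=0;k[:,:260]=0;k[:,375:]=0
n,l,s,c=cv2.connectedComponentsWithStats(k.astype(np.uint8)); i=1+np.argmax(s[1:,4])
ct=cv2.findContours((l==i).astype(np.uint8),0,1)[0][0][:,0]
print("stand",cv2.minAreaRect(cast(C,ct,.005)[:,:2].astype(np.float32)))
```

```text
[ 291   55   56   60 2584]
ellipse ((0.570049524307251, -0.37233731150627136), (0.04954256862401962, 0.049890708178281784), 167.18885803222656) circ ((0.5697835683822632, -0.37237080931663513), 0.02523479238152504)
[143 144 139 116  88 109 120 129 138 148 184 218 219 219 219 219 218 218
 219 219 218 217 218 219 218 219 218 219 219 218 219 219 219 220 220 220
 219 220 220 220 221 220 221 221 222 222 222 222 223 222 222 223 223 223
 223 222 223 224 223 225 225 224 225 225 222 220 203 123 144 143 144 145
 143 141 144 143 144 139 147 176]
[143 144 145 144 152 212 218 218 217 219 218 219 219 219 219 196 209 179
 214 219 219 219 220 219 220 220 220 220 220 220 219 220 219 220 220 220
 220 220 220 220 220 220 220 221 221 221 221 220 220 220 220 219 220 219
 220 220 220 220 220 220 220 220 220 219 217 154 132 161 158 149 141 133
 119 117 107 140 143 136 143 144]
stand ((0.5699763298034668, -0.3721584975719452), (0.09390440583229065, 0.09394054114818573), 1.9101091623306274)
```

>>> jog_arm:
  motion:
    - [[0.3, 0, 0.1, 0, 0, 0, 0], [0.7, 0.01, 0.4, 0, 0, 0, 0], [1.0, 0.01, 0.7, 0, 0, 0, 0], [1.0, 0.01, 0.75, 0, 0, 0, 0], [1.0, 0.01, 0.75, 0, 0, 0, 0]]

```text
time_s: 14.55
tool_pos: [0.5708, -0.3702, 0.1674]
tool_rot: [-179.8, -0.0, 57.2]
force: [-0.6, -1.2, 0.6]
grip_width: 0.0865
grasp_force: 0.0
```

>>> jog_arm:
  motion:
    - [[0, 0, 0, 0, 0, 0, 0], [0, 0, 0, 0, 0, 0, 0]]

```text
time_s: 14.75
tool_pos: [0.5695, -0.3755, 0.171]
tool_rot: [179.9, 0.0, 56.8]
force: [-0.1, -0.9, 1.1]
grip_width: 0.087
grasp_force: 0.0
```

Run:
```python
from h import *
o=env.get_obs();print(o["tool_pos"],o["tool_rot"],o["qpos"],move([.570,-.3724,.104],[180,0,57]))
```

```text
[ 0.5695 -0.3755  0.171 ] [179.8722   0.0273  56.8004] [ -5.4574  32.1397  52.4753  84.5707 -25.7871  75.8377  15.8157] [ 0.0291 -0.0146  0.6699  0.0007  0.0002 -0.0011]
```

>>> jog_arm:
  motion:
    - [[0.03, -0.015, 0.3, 0, 0, 0, 0], [0.03, -0.015, 0.5, 0, 0, 0, 0], [0.03, -0.015, 0.6, 0, 0, 0, 0], [0.03, -0.015, 0.6, 0, 0, 0, 0], [0.03, -0.015, 0.6, 0, 0, 0, 0]]

```text
time_s: 15.25
tool_pos: [0.5705, -0.3718, 0.1107]
tool_rot: [179.9, 0.0, 56.8]
force: [0.2, 0.3, 1.1]
grip_width: 0.087
grasp_force: 0.0
```

Run:
```python
from h import *
o=env.get_obs();print(o["tool_pos"],o["tool_rot"],o["qpos"],move([.570,-.3724,.104],[180,0,57]))
```

```text
[ 0.5705 -0.3718  0.1107] [179.8976   0.0251  56.841 ] [ -4.953   34.8153  50.6539  88.2575 -27.9709  70.2101  17.07  ] [-0.0081 -0.0012  0.0673  0.0006  0.0001 -0.0009]
```

>>> jog_arm:
  motion:
    - [[-0.008, 0, 0.03, 0, 0, 0, 0], [-0.008, 0, 0.067, 0, 0, 0, 0], [-0.008, 0, 0.067, 0, 0, 0, 0], [-0.008, 0, 0.067, 0, 0, 0, 0.2]]
  grip_force: 15

```text
time_s: 15.65
tool_pos: [0.57, -0.3713, 0.1028]
tool_rot: [180.0, 0.0, 56.9]
force: [-0.7, -0.7, -0.1]
grip_width: 0.0838
grasp_force: 0.0
```

>>> jog_arm:
  motion:
    - [[0, 0, 0, 0, 0, 0, 0.6], [0, 0, 0, 0, 0, 0, 0.6], [0, 0, 0, 0, 0, 0, 0.6], [0, 0, 0, 0, 0, 0, 0.6], [0, 0, 0, 0, 0, 0, 0.6]]

```text
time_s: 16.15
tool_pos: [0.5702, -0.3715, 0.1028]
tool_rot: [179.9, 0.0, 56.9]
force: [0.8, 1.2, -2.2]
grip_width: 0.0496
grasp_force: 15.0
```

>>> jog_arm:
  motion:
    - [[0, 0, 0, 0, 0, 0, 0.7], [0, 0, 0, 0, 0, 0, 0.7], [0, 0, 0, 0, 0, 0, 0.7]]
  grip_force: 45

```text
time_s: 16.45
tool_pos: [0.5703, -0.3715, 0.1029]
tool_rot: [180.0, 0.0, 56.9]
force: [1.1, -1.0, -1.4]
grip_width: 0.0495
grasp_force: 45.0
```

Run:
```python
from h import *
o=env.get_obs();print(o["tool_pos"],o["tool_rot"],o["force"],o["wrist_torque"],o["grip_width"])
```

```text
[ 0.5703 -0.3715  0.1029] [179.9506   0.0105  56.8904] [ 1.1494 -1.038  -1.4025] [-0.3089 -0.1844  0.007 ] 0.049463046704045645
```

>>> jog_arm:
  motion:
    - [[0, 0, 0.02, 0, 0, 0, 0.7], [0, 0, 0.04, 0, 0, 0, 0.7], [0, 0, 0.06, 0, 0, 0, 0.7], [0, 0, 0.06, 0, 0, 0, 0.7], [0, 0, 0.06, 0, 0, 0, 0.7]]

```text
time_s: 16.95
tool_pos: [0.5705, -0.3716, 0.0984]
tool_rot: [179.9, -0.0, 56.9]
force: [-1.9, 2.3, 8.9]
grip_width: 0.0496
grasp_force: 45.0
```

Run:
```python
from h import *
o=env.get_obs();print(o["tool_pos"],o["tool_rot"],o["force"],o["wrist_torque"],o["grip_width"])
```

```text
[ 0.5705 -0.3716  0.0984] [179.9173  -0.0334  56.8944] [-1.8667  2.2519  8.9307] [0.17   0.2703 0.0208] 0.04961104064525006
```

>>> jog_arm:
  motion:
    - [[0, 0, 0.013, 0, 0, 0, 0.7], [0, 0, 0.013, 0, 0, 0, 0.7], [0, 0, 0.013, 0, 0, 0, 0.7]]

```text
time_s: 17.25
tool_pos: [0.5705, -0.3716, 0.0974]
tool_rot: [179.9, -0.0, 56.9]
force: [-0.9, 1.8, 9.0]
grip_width: 0.0494
grasp_force: 45.0
```

>>> jog_arm:
  motion:
    - [[0, 0, 0, 0, 0, -0.03, 0.7], [0, 0, 0, 0, 0, -0.06, 0.7], [0, 0, 0, 0, 0, -0.09, 0.7], [0, 0, 0, 0, 0, -0.11, 0.7], [0, 0, 0, 0, 0, -0.11, 0.7]]

```text
time_s: 17.75
tool_pos: [0.5708, -0.3723, 0.0978]
tool_rot: [179.8, 0.0, 76.8]
force: [-0.4, 0.6, 8.7]
grip_width: 0.0498
grasp_force: 45.0
```

Run:
```python
from h import *
o=env.get_obs();print(o["tool_pos"],o["tool_rot"],o["force"],o["wrist_torque"],o["qpos"])
```

```text
[ 0.5708 -0.3723  0.0978] [179.8243   0.036   76.7598] [-0.4167  0.6407  8.6814] [0.0315 0.1865 0.0674] [ -2.0809  33.8722  46.0117  88.806  -25.6455  68.1391  35.438 ]
```

>>> jog_arm:
  motion:
    - [[0, 0, 0.004, 0, 0, -0.03, 0.7], [0, 0, 0.004, 0, 0, -0.06, 0.7], [0, 0, 0.004, 0, 0, -0.09, 0.7], [0, 0, 0.004, 0, 0, -0.11, 0.7], [0, 0, 0.004, 0, 0, -0.11, 0.7]]

```text
time_s: 18.25
tool_pos: [0.5708, -0.372, 0.0974]
tool_rot: [179.8, 0.1, 96.6]
force: [-0.2, 1.3, 9.5]
grip_width: 0.0495
grasp_force: 45.0
```

>>> jog_arm:
  motion:
    - [[0, 0, 0, 0, 0, -0.03, 0.7], [0, 0, 0, 0, 0, -0.06, 0.7], [0, 0, 0, 0, 0, -0.09, 0.7], [0, 0, 0, 0, 0, -0.115, 0.7], [0, 0, 0, 0, 0, -0.115, 0.7]]

```text
time_s: 18.75
tool_pos: [0.5709, -0.3721, 0.0975]
tool_rot: [179.9, 0.1, 117.3]
force: [0.2, 0.8, 9.6]
grip_width: 0.0495
grasp_force: 45.0
```

Run:
```python
from h import *
o=env.get_obs();print(o["tool_pos"],o["tool_rot"],o["force"],o["wrist_torque"],o["qpos"])
```

```text
[ 0.5709 -0.3721  0.0975] [179.8765   0.1377 117.2899] [0.1997 0.8065 9.5889] [0.0668 0.1955 0.0639] [  3.3923  31.2887  37.6107  88.62   -20.2228  66.832   72.2285]
```

>>> jog_arm:
  motion:
    - [[0, 0, -0.05, 0, 0, 0, 0.7], [0, 0, -0.1, 0, 0, 0, 0.7], [0, 0, -0.15, 0, 0, 0, 0.7], [0, 0, -0.2, 0, 0, 0, 0.7], [0, 0, -0.2, 0, 0, 0, 0.7]]

```text
time_s: 19.25
tool_pos: [0.5699, -0.3714, 0.1153]
tool_rot: [-180.0, 0.0, 117.2]
force: [0.0, -0.2, -0.2]
grip_width: 0.0494
grasp_force: 45.0
```

Run:
```python
from h import *
o=env.get_obs();print(o["tool_pos"],o["tool_rot"],o["force"],o["wrist_torque"])
p,d,C=snap("scene","s1"); a=p[220:320,350:450]; cv2.imwrite("pics/s1c.png",cv2.resize(a,(600,600),interpolation=cv2.INTER_CUBIC)[...,::-1])
```

```text
[ 0.5699 -0.3714  0.1153] [-179.991     0.0167  117.1829] [ 0.0383 -0.1532 -0.2183] [-0.0668  0.0147 -0.0102]
```

View pics/s1c.png

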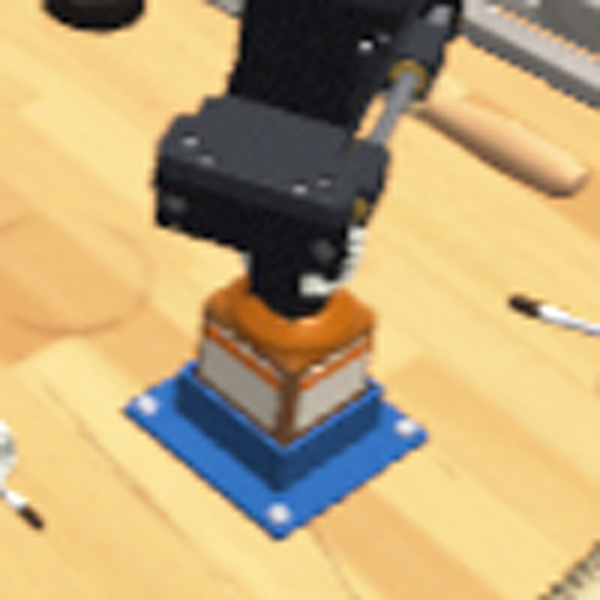

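The bottle stays seated in the stand and the wrist carries only the cap's weight, so the cap is free. Lifting straight up.

>>> jog_arm:
  motion:
    - [[0, 0, -0.1, 0, 0, 0, 0.7], [0, 0, -0.2, 0, 0, 0, 0.7], [0, 0, -0.3, 0, 0, 0, 0.7], [0, 0, -0.35, 0, 0, 0, 0.7], [0, 0, -0.35, 0, 0, 0, 0.7]]

```text
time_s: 19.8
tool_pos: [0.5706, -0.3719, 0.1516]
tool_rot: [179.9, 0.1, 117.2]
force: [0.5, 0.6, -0.9]
grip_width: 0.0493
grasp_force: 45.0
```

>>> jog_arm:
  motion:
    - [[0, 0, -0.1, 0, 0, 0, 0.7], [0, 0, -0.2, 0, 0, 0, 0.7], [0, 0, -0.28, 0, 0, 0, 0.7], [0, 0, -0.3, 0, 0, 0, 0.7], [0, 0, -0.3, 0, 0, 0, 0.7]]

```text
time_s: 20.3
tool_pos: [0.5702, -0.3715, 0.1807]
tool_rot: [180.0, 0.1, 117.2]
force: [0.8, 0.0, -0.9]
grip_width: 0.0492
grasp_force: 45.0
```

>>> jog_arm:
  motion:
    - [[0, 0, 0, 0, 0, 0, 0.7], [0, 0, 0, 0, 0, 0, 0.7], [0, 0, 0, 0, 0, 0, 0.7]]

```text
time_s: 20.6
tool_pos: [0.5698, -0.3712, 0.1796]
tool_rot: [-180.0, -0.0, 117.2]
force: [-0.2, -0.2, -0.3]
grip_width: 0.0495
grasp_force: 45.0
```

Run:
```python
from h import *
o=env.get_obs();print(o["tool_pos"],o["tool_rot"],o["force"],move([.5703,-.3719,.1805],[180,0,117.2]))
p,d,C=snap("scene","s2"); a=p[180:320,340:480]; cv2.imwrite("pics/s2c.png",cv2.resize(a,(600,600),interpolation=cv2.INTER_CUBIC)[...,::-1])
```

```text
[ 0.5698 -0.3712  0.1796] [-179.9684   -0.0236  117.1862] [-0.1986 -0.1919 -0.2737] [-0.0087  0.0013 -0.0088 -0.0002 -0.0001 -0.0001]
```

View pics/s2c.png

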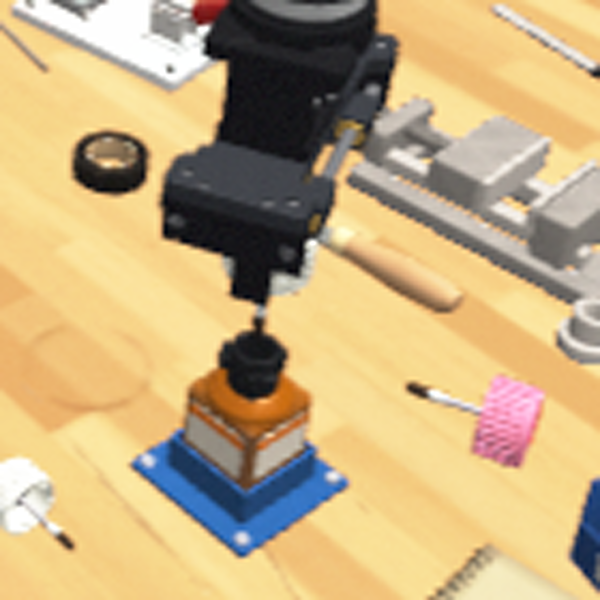

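The brush is out, hanging above the open black neck at about (258,335), and the bottle is seated in its stand. I'll add 2 mm of clearance, let it settle, check and hand in.

>>> jog_arm:
  motion:
    - [[0, 0, -0.02, 0, 0, 0, 0.7], [0, 0, -0.02, 0, 0, 0, 0.7], [0, 0, -0.02, 0, 0, 0, 0.7], [0, 0, -0.02, 0, 0, 0, 0.7], [0, 0, -0.02, 0, 0, 0, 0.7]]

```text
time_s: 21.15
tool_pos: [0.57, -0.3713, 0.1821]
tool_rot: [-180.0, 0.0, 117.2]
force: [0.5, 0.3, -0.6]
grip_width: 0.0493
grasp_force: 45.0
```

>>> jog_arm:
  motion:
    - [[0, 0, 0, 0, 0, 0, 0.7], [0, 0, 0, 0, 0, 0, 0.7], [0, 0, 0, 0, 0, 0, 0.7], [0, 0, 0, 0, 0, 0, 0.7], [0, 0, 0, 0, 0, 0, 0.7]]

```text
time_s: 21.65
tool_pos: [0.57, -0.3714, 0.1821]
tool_rot: [-180.0, 0.0, 117.2]
force: [0.3, 0.1, -0.1]
grip_width: 0.0494
grasp_force: 45.0
```

Run:
```python
from h import *
p,d,C=snap("scene","s3"); o=env.get_obs();print(o["tool_pos"],o["tool_rot"],o["joint_velocities"],o["force"])
print(pix(C,[[.570,-.3719,.118],[.570,-.3719,.107]]))
a=p[240:275,385:420]; t=p[180:260,270:350]
cv2.imwrite("pics/s3c.png",np.hstack([cv2.resize(x,(400,400),interpolation=cv2.INTER_CUBIC) for x in(a,t)])[...,::-1])
```

```text
[ 0.57   -0.3714  0.1821] [-179.9945    0.0116  117.1846] [ 0.0159  0.0305  0.0595  0.016  -0.0688 -0.0114  0.0959] [-0.0514 -0.917   0.0653]
[[399.5644 257.344 ]
 [399.1045 260.6607]]
```

View pics/s3c.png

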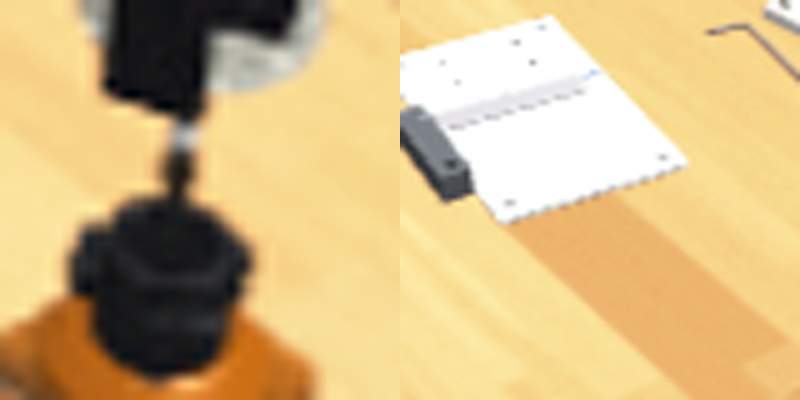

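The square is still in place. The brush hangs centred over the open mouth, with its tip about 11 mm above the rim.

```bash
python3 -c "
from cell import env
print(env.sign_off())"
```

```text
the job is handed in; nothing more can be done
None
```

I set the square flush against the plate with its blade on the blue line, opened the cement and handed the job in; the gripper holds the cap upright with the brush about 11 mm above the open mouth.

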